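# Cycle the test box's door, then hold its recessed reset button down with a pen

### The arm

A 6-joint arm with a two-finger parallel gripper is mounted at the origin on a cart in front of the work surface, level with it; the furniture and walls round the work are solid. World frame = base frame: x ahead of the robot, y to its left, z up, the work surface at z = 0. Lengths are in m, angles in rad, forces in N, time in s.
With the tool pointing down it reaches from about 0.375 to 0.925 m from the base axis. Payload 5.7 kg.
Tool frame: the origin (TCP) lies midway between the tips of the shut fingers; the grasp point (between the pads) lies 19 mm behind it; z points along the fingers, y is the line along which they close (so a half turn about z gives the same grasp; the last joint's range is limited). The gripper opens to 88 mm and grips with 3 to 60 N. Pads are 20 mm wide; open, the fingers measure 115 mm over their backs; the gripper's body (75 mm by 178 mm) begins 61 mm behind the grasp point.
Start: joints at [-1.289, 0.359, 1.51, -0, 1.272, -0.115], TCP at [0.232, -0.553, 0.223] pointing down, gripper open.
Joint ranges: [-2.97, 2.97], [-1.01, 2.36], [0.21, 2.38], [-0.96, 4.11], [0.2, 2.71], [-2.98, 2.98]. Speed limits (rad/s): [2.39, 2.39, 3.14, 3.14, 3.14, 3.14].

### API

Orientations are given as a unit quaternion [x, y, z, w].
In Python, from station import status, imaging, manip gives the robot as it stands.
- The arm moves only by the tool apply_moves, never from a script. Its argument "targets" is a list of rows, each a list of 3 entries, a list of its own where there are three numbers: the shift along the tool's x, y, z in m, then the turn, a rotation vector about the tool's x, y, z in rad, then the closure in counts, from 0 (fully open) to 255 (shut). In form: [[[x, y, z], [rx, ry, rz], fingers], ...]. A call has 1 to 20 rows; each row is the pose to reach, as a shift and turn from the pose commanded when the call began, along the tool's axes at that moment; what a row does not reach only later rows make up. A row lasts 1/12 s, in which the tool goes at most 41.7 mm and 7.16 degrees, less where a joint would pass 70% of its speed; a pose out of reach is approached as far as the arm can. A call with a gripper value outside its range is refused whole. The fingers move at their own pace and stop on an object; the grip force is fixed at half the most. Time passes only in rows, so rows that repeat a pose let the fingers close. It gives the time, the measured TCP pose, the force, the opening and the grip force at its end, in the units of the state.
- status.get_state(): the state, without advancing time (a new reading comes with each control period).
- imaging.read_camera(name): name is "side" or "top" or "wrist"; returns a dict with "image" (400x640x3 uint8, blue, green, red), "range_z" (400x640 float32, m along the optical axis (not along the pixel's ray), 0 where there is no reading), "K" (3x3 intrinsics, pixels), "T" (4x4, takes a point from camera to world coordinates). Camera axes: x right, y up, looking along -z (the intrinsics and any distortion apply to the point x, -y, -z); pixel columns grow to the right and rows downward; lengths in m; the calibration is good to about 2 mm. The wrist camera is an equidistant fisheye: a pixel r from the principal point sees the ray r / f radians off the axis. A picture is of the moment at which its call begins.
- manip.close_job(): hands the job in; it is judged then, once.
The state is a dict: "time": time; "joint_pos": joint angles; "joint_velocities": joint speeds; "joint_efforts": joint torques, N m; "position": TCP position; "ee_rot": TCP orientation; "ft_force": force on the tool from outside, world axes, zero at the start; "moment": the same for the moment, N m; "width": opening from 0.0 (shut) to 1.0 (fully open); "finger_force": force on a finger pad.
Only numpy, scipy, OpenCV 4.12 (cv2) and the standard library are available. Lean on these libraries where they do the work, as an engineer would, in place of code of your own. Each camera call takes 0.05 s, during which the arm holds its last target. There are 200 camera calls.

### The job

Re-arm the blue screened test box: pull its front door down by the handle until it is well open (at least 60 degrees), push it back up fully shut, and let go of it. Then take the white pen out of its stand and put its point down through the red-ringed hole in the top of the box, pressing the recessed reset button fully down. Finish while still gripping the pen and holding the button down with it, door shut; leave the other things on the bench where they are.

Things in the scene. Friction and masses are not known exactly. Their poses are not given: they have to be found in the camera images.
- test_box: Blue and white screened test box, fixed to the bench, 130 mm deep (its x), 180 mm wide (its y), top at 125 mm. Origin: centre of its underside at bench level. Its -x side, which faces roughly to the robot, carries the door. Yaw varies.
- box_door (a joint): Opening angle of the box's front door, rad: 0 shut, grows as the top of the door comes down towards the robot, stop at 1.2. The door is a blue panel 10 mm thick, 180 mm wide, hinged along its lower edge, standing up to the box top (125 mm). Its hinge is stiff (about 0.3 N m friction) and stays roughly where it is left. Starts shut.
- door_handle (a point): Middle of the door's handle: a round steel bar 10 mm thick, along the box's y, its straight part 110 mm between its two end posts. The bar stands on the door's top edge, in the door's plane: with the door shut its centre is 167 mm above the bench, 42 mm above the top of door and box (free space under it). It is 147 mm from the hinge axis.
- door_hinge (a point): Point on the door's hinge axis, at the middle of the door's lower edge, 20 mm above the bench, 71 mm in front (-x of the box) of the box's centre. The axis runs along the box's y.
- hole (a point): Centre of the round 20 mm hole in the box's top plate (6 mm thick), at the top face, 125 mm above the bench; a raised red ring of 26 mm (look only) surrounds it. In the box's frame it lies at x +25, y +40 mm.
- button_top (a point): Centre of the top of the red reset button below the hole, 23 mm across, flat, 25 mm below the box's top face when not pressed (100 mm above the bench). It moves with the button.
- reset_button (a joint): Travel of the reset button, m: 0 released, grows as it is pressed down, stop at 0.006. A spring pushes back: it begins to yield at 1.5 N and is fully down at 4.5 N. It counts as pressed past 0.004.
- pen: White ballpoint pen, 145 mm long, 9 mm thick (11 mm along its x, over the clip), 15 g, upright in its stand, point down. Its +y axis runs from push end to point (downwards). Origin: halfway along, on the pen's surface; the centre line lies 4.5 mm from it along the pen's +z. In the stand it reaches from 6 to 152 mm above the bench, 82 mm of it clear of the stand. Leans up to 4 degrees.
- pen_tip (a point): The pen's writing point (lower end in the stand), on the pen's centre line.
- pen_stand: Grey block stand, fixed, 64 x 64 mm, 70 mm high, on a 74 mm square black foot; a hole 13 x 10.6 mm (x, y), 64 mm deep, down its middle holds the pen. Origin: centre of its underside. Yaw varies.
- tape: Roll of dark tape, 55 mm across, 19 mm high, on the front left of the bench; bystander, to be left alone.
- reel: Blue reel of solder, 49 mm across, 30 mm high, on the front left of the bench; bystander, to be left alone.
- cutters: Blue-handled side cutters, 128 x 51 x 13 mm, lying flat on the front left of the bench; bystander, to be left alone.
- module: Green circuit module, 66 x 40 x 17 mm, lying flat between pen stand and box; bystander, to be left alone.

How it is judged:
On the way, in this order (a step that is already met when the one before it is completed fails the run):
1. the door is pulled down to at least 0.95 rad (54 degrees) (value of joint box_door above 0.95 rad), for 0.1 s.
2. the door is shut again (under 0.06 rad) and let go (value of joint box_door below 0.06 rad and contact force between the fingers and test_box below 0.1 N), for 0.2 s.
3. with the door shut, the pen is out of its stand, gripped (value of joint box_door below 0.06 rad and contact force between the fingers and pen above 1 N and z of pen_tip in the frame of pen_stand above 0.055 m), for 0.2 s.
4. the pen's point is through the hole and holds the button down (value of joint box_door below 0.06 rad and value of joint reset_button above 0.004 m and contact force between pen and reset_button above 1 N and contact force between the fingers and pen above 2 N and z of pen_tip in the frame of hole below -0.02 m and horizontal distance between pen_tip and hole below 0.01 m and angle between pen's own y axis and vertical above 2.79 rad), for 0.3 s.
At the end, for the whole second after the job is handed in: The door is shut (under 0.06 rad); the pen, gripped by the fingers and within 20 degrees of upright, has its point more than 20 mm below the box's top inside the hole and holds the button pressed past 4 mm with at least 1 N (all of step 4); the arm keeps its last pose, push and grip.
It fails at once if a bystander (tape, reel, cutters, module) is moved more than 30 mm (distance of any of tape, reel, cutters, module from where it was at the start of the episode above 0.03 m).
It fails at once if the button is pressed while the door is open (value of joint reset_button above 0.003 m and value of joint box_door above 0.15 rad).
It also fails if it takes over 59 s, if anything falls off the work surface, if the arm or the gripper's body presses on something with over 40 N, if the wrist force passes 120 N, or if a joint passes its speed limit or range.

## Working session

There is one attempt and no reset: what is moved stays moved. The work goes in short steps, Python scripts to look and compute and a tool call to move; the robot and the scene stay as the last step left them, time stands still between calls to the robot, and variables do not carry over. Pictures are saved under pics/ and viewed, at most 10 in all, crops included, and the job is handed in when it is done.

Besides the shell and the picture viewer there is one more tool, called after "Emit:" in YAML: its name, and indented under it one key for each argument. apply_moves: Moves the arm, as the interface text tells. Its arguments: {"type":"object","properties":{"targets":{"type":"array"}},"required":["targets"]}

```bash
mkdir -p pics; cat > h.py <<'E'
import numpy as np,cv2
from scipy.spatial.transform import Rotation as R
from station import status,imaging,manip
def cloud(c):
    d=c["range_z"];K=c["K"];v,u=np.mgrid[:d.shape[0],:d.shape[1]]
    P=np.stack([(u-K[0,2])/K[0,0]*d,-(v-K[1,2])/K[1,1]*d,-d],-1)
    W=P@c["T"][:3,:3].T+c["T"][:3,3]; W[d==0]=np.nan
    return W
E
python3 - <<'E'
from h import *
print(status.get_state())
for n in("top","side"):
    c=imaging.read_camera(n);cv2.imwrite(f"pics/{n}.png",c["image"]);np.savez(f"{n}.npz",**c);print(n,c["K"],c["T"])
E
```

```text
{'time': 0.0, 'joint_pos': array([-1.28910185e+00,  3.59477723e-01,  1.51141241e+00,  4.22386698e-06,
        1.27247481e+00, -1.15097923e-01]), 'joint_velocities': array([ 0.00021143, -0.00067371, -0.00094909, -0.00074363, -0.0010858 ,
       -0.00174382]), 'joint_efforts': array([ 1.58529936e-03, -5.15364933e+01, -2.70722115e+01,  6.75264769e-02,
        3.45603225e-02, -1.31777788e-04]), 'position': array([ 0.23168475, -0.55273571,  0.22183344]), 'ee_rot': array([ 9.80383681e-01,  1.97096556e-01, -7.17180403e-05, -8.83241892e-04]), 'ft_force': array([ 0.27249565, -0.27517432,  0.50317497]), 'moment': array([ 0.00952141, -0.02116892, -0.00231572]), 'finger_force': 0.0, 'width': 1.0012919268643332}
top [[374.15516611   0.         315.99695001]
 [  0.         374.15516611 192.5475186 ]
 [  0.           0.           1.        ]] [[-2.59326768e-02  9.94479089e-01 -1.01680072e-01  4.35590997e-01]
 [-9.99657477e-01 -2.61566676e-02 -8.70029034e-04  6.33129059e-02]
 [-3.52483752e-03  1.01622682e-01  9.94816770e-01  1.15628910e+00]
 [ 0.00000000e+00  0.00000000e+00  0.00000000e+00  1.00000000e+00]]
side [[413.98954496   0.         317.92556115]
 [  0.         413.98954496 202.11385621]
 [  0.           0.           1.        ]] [[-0.95938896  0.09313158 -0.26626928  0.17207894]
 [-0.28181605 -0.35776807  0.89027059  1.29573826]
 [-0.01235034  0.92915473  0.36948471  0.6517805 ]
 [ 0.          0.          0.          1.        ]]
```

View pics/top.png

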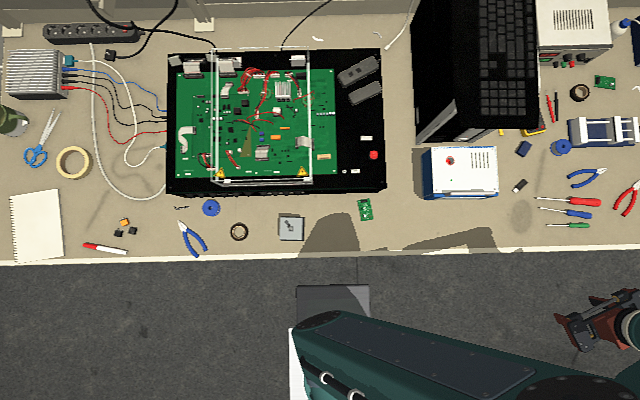

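View pics/side.png

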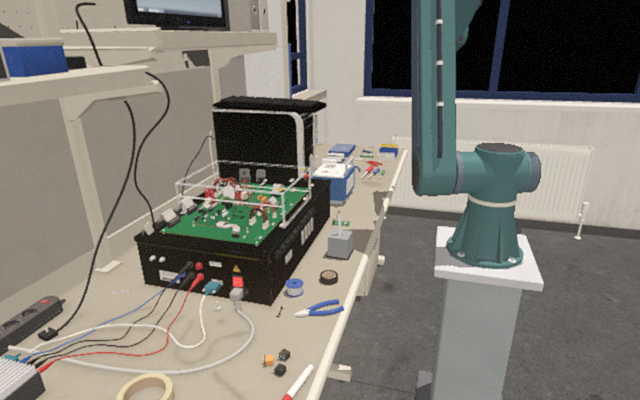

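The top view shows the box around (460,172) with the red ring at (450,160), the pen stand at (291,228), and the module at (365,209). A black case with an open lid stands close behind the box. In the side view the pen is upright in its stand at (338,225).

```bash
python3 - <<'E'
from h import *
c=dict(np.load("top.npz"));W=cloud(c);im=c["image"];hsv=cv2.cvtColor(im,cv2.COLOR_BGR2HSV)
v,u=np.mgrid[:400,:640];Z=W[...,2]
def rect(m,name):
    p=W[m];r=cv2.minAreaRect(p[:,:2].astype(np.float32));print(name,len(p),"z",np.nanmedian(p[:,2]),r)
roi=(u>415)&(u<505)&(v>135)&(v<205)
rect(roi&(Z>.115)&(Z<.135),"boxtop")
rect(roi&(Z>.155)&(Z<.18),"handle")
h=W[roi&(Z>.155)&(Z<.18)];
if len(h): print(h.mean(0))
m=roi&(Z>.11)&((hsv[...,0]<8)|(hsv[...,0]>172))&(hsv[...,1]>140)&(hsv[...,2]>80)
rect(m,"ring");print(W[m].mean(0))
roi2=(u>270)&(u<312)&(v>205)&(v<250)
rect(roi2&(Z>.06)&(Z<.078),"stand")
pm=roi2&(Z>.085);print("pen",pm.sum(),W[pm][::3])
print("module",np.nanmean(W[(u>358)&(u<372)&(v>198)&(v<221)&(Z>.008)&(Z<.05)],0))
# obstacles around
for (a,b,e,f) in [(165,390,45,195),(410,545,0,145)]:
    q=W[e:f,a:b].reshape(-1,3);q=q[q[:,2]>.05];print("obst",q.min(0),q.max(0))
q=W[100:145,410:545].reshape(-1,3);
for z in(.05,.15,.25,.35,.45):
    s=q[(q[:,2]>z)&(q[:,2]<z+.1)];print(z,len(s),s.min(0) if len(s) else'',s.max(0) if len(s) else '')
# ring via ray on plane z=.125
uu,vv=u[m].mean(),v[m].mean();K=c["K"];T=c["T"]
r=T[:3,:3]@[(uu-K[0,2])/K[0,0],-(vv-K[1,2])/K[1,1],-1];print("ringray",T[:3,3]+r*(.125-T[2,3])/r[2])
cv2.imwrite("pics/crop.png",np.hstack([cv2.resize(im[120:210,400:520],None,fx=4,fy=4,interpolation=2),cv2.resize(im[190:280,260:330],None,fx=4,fy=4,interpolation=2)]))
E
```

```text
boxtop 3068 z 0.123571303240541 ((0.5910572409629822, -0.3497815728187561), (0.18267720937728882, 0.14239554107189178), 89.81462097167969)
handle 175 z 0.1698624543443189 ((0.5257250666618347, -0.34759521484375), (0.11769036203622818, 0.009728921577334404), 89.44072723388672)
[ 0.52541688 -0.34832984  0.16948569]
ring 5 z 0.12434999679626468 ((0.6223517656326294, -0.3119153380393982), (0.022974206134676933, 0.010547828860580921), 18.067821502685547)
[ 0.62089676 -0.31344006  0.12423686]
stand 476 z 0.06781018740999156 ((0.44571980834007263, 0.14241454005241394), (0.06433957815170288, 0.06360006332397461), 88.50932312011719)
pen 15 [[0.4559365  0.14244148 0.13698492]
 [0.45370321 0.1421391  0.10548533]
 [0.45037453 0.13940652 0.14257929]
 [0.44776356 0.14219907 0.14201386]
 [0.44528954 0.14402864 0.11913801]]
module [ 0.51727635 -0.07975091  0.01161056]
obst [ 0.53763659 -0.12536984  0.0500519 ] [1.00685887 0.51590387 0.2651598 ]
obst [ 0.63816543 -0.64602739  0.050008  ] [ 1.13831607 -0.22871091  0.41591253]
0.05 922 [ 0.69297523 -0.42277551  0.05014173] [ 0.8216898  -0.24663625  0.1499431 ]
0.15 638 [ 0.69492672 -0.42287211  0.15027447] [ 0.78760758 -0.246776    0.24980564]
0.25 331 [ 0.69484192 -0.28899273  0.25002921] [ 0.75207403 -0.24682697  0.34764295]
0.35 2364 [ 0.63816543 -0.40357792  0.35063255] [ 0.70927873 -0.23222628  0.41232806]
0.45 0  
ringray [ 0.62074875 -0.31316466  0.125     ]
```

View pics/crop.png

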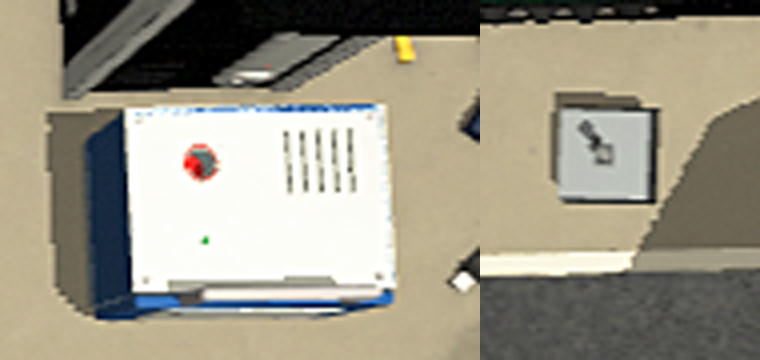

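The crop shows the ring centre at crop (201,162), the white top with the handle along its front edge, and the pen leaning slightly off the stand's centre. The heights match what was given (top 0.124, handle 0.169, stand 0.068). Box yaw is about 0. The lid behind starts at x = 0.638 for z ≥ 0.35, so I'll lean the wrist back for the pen. Door first.

```bash
cat >> h.py <<'E'
def Rt(psi,t): # y-axis yaw psi deg, wrist leaning to -x by t deg
    p=np.radians(psi);y=np.array([np.cos(p),np.sin(p),0]);z=np.array([0,0,-1.])
    return R.from_euler('y',-t,degrees=True)*R.from_matrix(np.stack([np.cross(y,z),y,z],1))
def rel(grasp,psi,t,base=None):
    """shift/turn in tool axes to place grasp point; base=(pos,R) or measured"""
    s=status.get_state();p0,R0=base or (s["position"],R.from_quat(s["ee_rot"]))
    Rn=Rt(psi,t);p=np.array(grasp)+Rn.apply([0,0,.019])
    d=R0.inv().apply(p-p0);w=(R0.inv()*Rn).as_rotvec()
    print([list(map(float,np.round(d,4))),list(map(float,np.round(w,3)))]);return p,Rn
E
python3 - <<'E'
from h import *
b=rel([.525,-.348,.245],0,0)
rel([.525,-.348,.167],0,0,b)
E
```

```text
[[0.3496, -0.0755, -0.0039], [-0.001, -0.001, -1.174]]
[[0.0, 0.0, 0.078], [0.0, 0.0, 0.0]]
```

Emit:
apply_moves:
  targets:
    - [[0.035,-0.0075,0],[0,0,-0.12],120]
    - [[0.07,-0.015,0],[0,0,-0.235],120]
    - [[0.105,-0.0225,-0.001],[0,0,-0.35],120]
    - [[0.14,-0.03,-0.002],[0,0,-0.47],120]
    - [[0.175,-0.0375,-0.002],[0,0,-0.585],120]
    - [[0.21,-0.045,-0.003],[0,0,-0.7],120]
    - [[0.245,-0.053,-0.003],[0,0,-0.82],120]
    - [[0.28,-0.06,-0.003],[0,0,-0.94],120]
    - [[0.315,-0.068,-0.004],[0,0,-1.055],120]
    - [[0.35,-0.0755,-0.004],[0,0,-1.174],120]
    - [[0.35,-0.0755,-0.004],[0,0,-1.174],120]
    - [[0.35,-0.0755,-0.004],[0,0,-1.174],120]
    - [[0.35,-0.0755,-0.004],[0,0,-1.174],120]
    - [[0.35,-0.0755,-0.004],[0,0,-1.174],120]

```text
time: 1.27
position: [0.5243, -0.3491, 0.2263]
ee_rot: [0.708, 0.706, -0.0, -0.0]
ft_force: [-0.4, -0.2, 0.7]
width: 0.53
finger_force: 0.0
```

```bash
python3 - <<'E'
from h import *
s=status.get_state();print(s["joint_pos"],s["ft_force"],s["width"])
rel([.525,-.348,.167],0,0)
c=imaging.read_camera("wrist");cv2.imwrite("pics/w1.png",c["image"]);print(c["K"],c["T"])
E
```

```text
[-6.96753515e-01  3.99105662e-01  1.43686398e+00 -5.67660336e-04
  1.30663375e+00 -6.94489442e-01] [-0.37150757 -0.23919293  0.6725422 ] 0.5297603149476773
[[0.0011, 0.0008, 0.0783], [-0.001, -0.0, -0.002]]
[[309.70691629   0.         314.76105469]
 [  0.         309.70691629 197.29159767]
 [  0.           0.           1.        ]] [[ 9.99997286e-01  2.30233577e-03  3.56096622e-04  5.24668623e-01]
 [-2.31947470e-03  9.69591420e-01  2.44718408e-01 -2.81993224e-01]
 [ 2.18155715e-04 -2.44718569e-01  9.69594129e-01  3.87902737e-01]
 [ 0.00000000e+00  0.00000000e+00  0.00000000e+00  1.00000000e+00]]
```

View pics/w1.png

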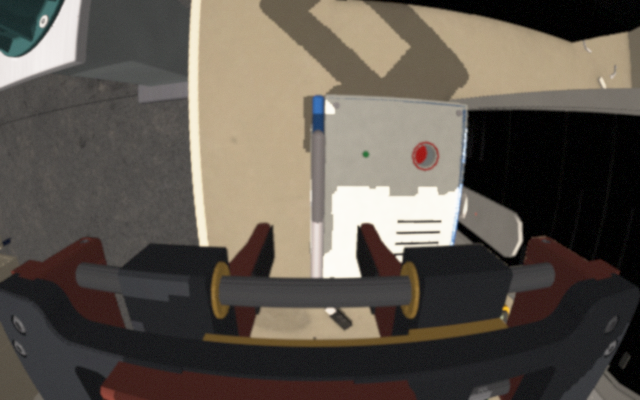

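The wrist view shows the bar (column ≈318) centred between the fingers (262 and 370), and the ring at (425,155). Descend and grip.

Emit:
apply_moves:
  targets:
    - [[0.001,0.001,0.03],[0,0,0],120]
    - [[0.001,0.001,0.06],[0,0,0],120]
    - [[0.001,0.001,0.078],[0,0,0],120]
    - [[0.001,0.001,0.078],[0,0,0],150]
    - [[0.001,0.001,0.078],[0,0,0],255]
    - [[0.001,0.001,0.078],[0,0,0],255]
    - [[0.001,0.001,0.078],[0,0,0],255]
    - [[0.001,0.001,0.078],[0,0,0],255]
    - [[0.001,0.001,0.078],[0,0,0],255]
    - [[0.001,0.001,0.078],[0,0,0],255]

```text
time: 2.15
position: [0.5262, -0.3481, 0.15]
ee_rot: [0.707, 0.707, -0.001, 0.0]
ft_force: [-3.8, 0.1, 6.2]
width: 0.104
finger_force: 30.0
```

```bash
python3 - <<'E'
from h import *
c=cv2.imread("pics/w1.png");hsv=cv2.cvtColor(c,cv2.COLOR_BGR2HSV)
m=(((hsv[...,0]<8)|(hsv[...,0]>172))&(hsv[...,1]>110)).astype(np.uint8);m[:135]=0;m[175:]=0;m[:,:405]=0;m[:,445:]=0
pts=cv2.findNonZero(m);(x,y),r=cv2.minEnclosingCircle(pts);print(x,y,r)
f=309.7069;cx,cy=314.761,197.2916
T=np.array([[9.99997286e-01,2.30233577e-03,3.56096622e-04,5.24668623e-01],[-2.31947470e-03,9.69591420e-01,2.44718408e-01,-2.81993224e-01],[2.18155715e-04,-2.44718569e-01,9.69594129e-01,3.87902737e-01]])
def cast(u,v,z):
    d=np.array([u-cx,v-cy]);n=np.hypot(*d);th=n/f;ray=T[:,:3]@[d[0]/n*np.sin(th),-d[1]/n*np.sin(th),-np.cos(th)]
    return T[:,3]+ray*(z-T[2,3])/ray[2]
print("hole",cast(x,y,.125));print("bar",cast(318,150,.172),cast(318.5,250,.172))
s=status.get_state();base=(s["position"],R.from_quat(s["ee_rot"]));g=s["position"]-base[1].apply([0,0,.019]);print("grasp",g,s["finger_force"],s["width"])
hx,hz=g[0],.02;
for k in range(1,17):
    a=np.radians(64*k/16);rel([hx-.147*np.sin(a),g[1],hz+.147*np.cos(a)],0,30*k/16,base)
E
```

```text
424.5408020019531 155.39796447753906 13.837406158447266
hole [ 0.6221755  -0.31019953  0.125     ]
bar [ 0.52692762 -0.30246798  0.172     ] [ 0.52733138 -0.37775028  0.172     ]
grasp [ 0.52618947 -0.34807531  0.16900284] 29.99555379152298 0.10440257722011426
[[0.0, -0.0096, 0.0024], [-0.033, 0.001, 0.0]]
[[0.0, -0.0192, 0.0034], [-0.066, 0.001, 0.0]]
[[0.0, -0.0287, 0.0051], [-0.098, 0.001, 0.0]]
[[0.0, -0.038, 0.0075], [-0.131, 0.001, 0.0]]
[[0.0, -0.0472, 0.0106], [-0.164, 0.001, 0.0]]
[[0.0001, -0.0561, 0.0144], [-0.196, 0.001, 0.0]]
[[0.0001, -0.0647, 0.0187], [-0.229, 0.001, 0.0]]
[[0.0001, -0.073, 0.0237], [-0.262, 0.001, 0.0]]
[[0.0001, -0.0809, 0.0293], [-0.295, 0.001, 0.0]]
[[0.0001, -0.0884, 0.0354], [-0.327, 0.001, 0.0]]
[[0.0001, -0.0954, 0.0421], [-0.36, 0.001, 0.0]]
[[0.0001, -0.102, 0.0492], [-0.393, 0.001, 0.0]]
[[0.0001, -0.108, 0.0568], [-0.426, 0.001, 0.0]]
[[0.0001, -0.1135, 0.0649], [-0.458, 0.001, 0.0]]
[[0.0001, -0.1183, 0.0733], [-0.491, 0.001, 0.0]]
[[0.0002, -0.1226, 0.082], [-0.524, 0.001, 0.0]]
```

Emit:
apply_moves:
  targets:
    - [[0,-0.0096,0.0005],[-0.033,0,0],255]
    - [[0,-0.0192,0.0015],[-0.066,0,0],255]
    - [[0,-0.0287,0.0031],[-0.098,0,0],255]
    - [[0,-0.038,0.0055],[-0.131,0,0],255]
    - [[0,-0.0472,0.0086],[-0.164,0,0],255]
    - [[0,-0.0561,0.0124],[-0.196,0,0],255]
    - [[0,-0.0647,0.0167],[-0.229,0,0],255]
    - [[0,-0.073,0.0217],[-0.262,0,0],255]
    - [[0,-0.0809,0.0273],[-0.295,0,0],255]
    - [[0,-0.0884,0.0334],[-0.327,0,0],255]
    - [[0,-0.0954,0.04],[-0.36,0,0],255]
    - [[0,-0.102,0.0472],[-0.393,0,0],255]
    - [[0,-0.108,0.0548],[-0.426,0,0],255]
    - [[0,-0.1135,0.063],[-0.458,0,0],255]
    - [[0,-0.1183,0.0713],[-0.491,0,0],255]
    - [[0,-0.1226,0.08],[-0.524,0,0],255]
    - [[0,-0.1226,0.08],[-0.524,0,0],255]
    - [[0,-0.1226,0.08],[-0.524,0,0],255]

```text
time: 3.65
position: [0.4028, -0.3466, 0.0679]
ee_rot: [0.684, 0.682, 0.183, 0.182]
ft_force: [-7.3, 3.8, -0.3]
width: 0.11
finger_force: 30.0
```

```bash
python3 - <<'E'
from h import *
s=status.get_state();Rm=R.from_quat(s["ee_rot"]);base=(s["position"],Rm);g=s["position"]-Rm.apply([0,0,.019]);print(g,s["ft_force"],s["joint_pos"],Rm.as_matrix()[:,2])
hx=.5262;print("angle",np.degrees(np.arctan2(hx-g[0],g[2]-.02)),np.hypot(hx-g[0],g[2]-.02))
for k in range(15,-1,-1):
    a=np.radians(64*k/16);rel([hx-.147*np.sin(a),g[1],.02+.147*np.cos(a)],0,30*k/16,base)
E
```

```text
[ 0.39335407 -0.34662792  0.08441983] [-7.27717702  3.8133222  -0.32478847] [-1.19111956  0.43050627  2.12494334  0.95636304  0.60327485 -2.00005447] [ 0.49839822  0.00181052 -0.86694633]
angle 64.13026221451076 0.14764131184662474
[[-0.0, 0.0087, -0.0051], [0.031, -0.002, -0.003]]
[[0.0, 0.0172, -0.01], [0.064, -0.002, -0.003]]
[[0.0001, 0.0259, -0.0142], [0.096, -0.002, -0.003]]
[[0.0001, 0.0349, -0.0178], [0.129, -0.002, -0.002]]
[[0.0001, 0.0442, -0.0208], [0.162, -0.002, -0.002]]
[[0.0001, 0.0536, -0.023], [0.194, -0.002, -0.002]]
[[0.0002, 0.0631, -0.0246], [0.227, -0.002, -0.002]]
[[0.0002, 0.0728, -0.0255], [0.26, -0.002, -0.002]]
[[0.0002, 0.0824, -0.0257], [0.293, -0.002, -0.002]]
[[0.0003, 0.0921, -0.0252], [0.325, -0.002, -0.002]]
[[0.0003, 0.1017, -0.024], [0.358, -0.002, -0.002]]
[[0.0003, 0.1111, -0.0221], [0.391, -0.002, -0.002]]
[[0.0003, 0.1204, -0.0195], [0.424, -0.002, -0.002]]
[[0.0003, 0.1295, -0.0163], [0.456, -0.002, -0.002]]
[[0.0003, 0.1383, -0.0124], [0.489, -0.002, -0.002]]
[[0.0004, 0.1469, -0.0079], [0.522, -0.002, -0.002]]
```

Door is at 64°. Push it shut along the same arc, with 3 mm overpush.

Emit:
apply_moves:
  targets:
    - [[0,0.0087,-0.0051],[0.031,0,0],255]
    - [[0,0.0172,-0.01],[0.064,0,0],255]
    - [[0,0.0259,-0.0142],[0.096,0,0],255]
    - [[0,0.0349,-0.0178],[0.129,0,0],255]
    - [[0,0.0442,-0.0208],[0.162,0,0],255]
    - [[0,0.0536,-0.023],[0.194,0,0],255]
    - [[0,0.0631,-0.0246],[0.227,0,0],255]
    - [[0,0.0728,-0.0255],[0.26,0,0],255]
    - [[0,0.0824,-0.0257],[0.293,0,0],255]
    - [[0,0.0921,-0.0252],[0.325,0,0],255]
    - [[0,0.1017,-0.024],[0.358,0,0],255]
    - [[0,0.1111,-0.0221],[0.391,0,0],255]
    - [[0,0.1204,-0.0195],[0.424,0,0],255]
    - [[0,0.1295,-0.0163],[0.456,0,0],255]
    - [[0,0.1383,-0.0124],[0.489,0,0],255]
    - [[0,0.1469,-0.0079],[0.522,0,0],255]
    - [[0,0.149,-0.0069],[0.522,0,0],255]
    - [[0,0.149,-0.0069],[0.522,0,0],255]
    - [[0,0.149,-0.0069],[0.522,0,0],255]

```text
time: 5.23
position: [0.5262, -0.3484, 0.151]
ee_rot: [0.707, 0.707, -0.004, -0.001]
ft_force: [-14.0, -1.8, 8.4]
width: 0.103
finger_force: 30.0
```

```bash
python3 - <<'E'
from h import *
s=status.get_state();Rm=R.from_quat(s["ee_rot"]);print(s["position"],s["ft_force"],s["joint_pos"])
E
```

```text
[ 0.52622201 -0.34835398  0.15095239] [-13.98716155  -1.78712243   8.43208973] [-0.68975145  0.47169002  1.51719372 -0.00792047  1.15475008 -0.6861595 ]
```

Emit:
apply_moves:
  targets:
    - [[0,0,0],[0,0,0],120]
    - [[0,-0.002,0],[0,0,0],120]
    - [[0,-0.002,0],[0,0,0],120]
    - [[0,-0.002,0],[0,0,0],120]
    - [[0,-0.002,0],[0,0,0],120]
    - [[0,-0.002,-0.03],[0,0,0],120]
    - [[0,-0.002,-0.07],[0,0,0],120]
    - [[0,-0.002,-0.11],[0,0,0],120]
    - [[0,-0.002,-0.13],[0,0,0],120]
    - [[0,-0.002,-0.13],[0,0,0],120]

```text
time: 6.07
position: [0.5301, -0.3496, 0.2856]
ee_rot: [0.707, 0.707, 0.001, 0.006]
ft_force: [-0.3, -0.3, -0.3]
width: 0.529
finger_force: 0.0
```

```bash
python3 - <<'E'
from h import *
c=imaging.read_camera("side");W=cloud(c);Z=W[...,2]
m=(np.abs(W[...,0]-.525)<.06)&(np.abs(W[...,1]+.348)<.07)&(Z>.155)&(Z<.185);print("handle side",m.sum(),np.nanmedian(W[m],0))
# pen in side view: bright/thin above stand
m=(np.abs(W[...,0]-.448)<.025)&(np.abs(W[...,1]-.142)<.025)&(Z>.08)&(Z<.16)
for z in np.arange(.08,.16,.01):
    k=m&(Z>=z)&(Z<z+.01)
    if k.any(): print(round(z,3),k.sum(),np.round(np.median(W[k],0),4))
b=rel([.448,.142,.25],-90,0)
rel([.448,.142,.115],-90,20,b); rel([.448,.142,.25],-90,20)
print(status.get_state()["joint_pos"])
E
```

```text
handle side 32 [ 0.52529351 -0.34202888  0.17059394]
0.08 9 [0.4481 0.1441 0.0843]
0.09 8 [0.4479 0.1446 0.0951]
0.1 7 [0.4491 0.1433 0.1028]
0.11 7 [0.4508 0.1433 0.1128]
0.12 6 [0.449  0.1452 0.1259]
0.13 9 [0.452  0.1447 0.135 ]
0.14 8 [0.452  0.1444 0.1431]
[[0.4909, -0.0814, 0.0487], [0.009, -0.002, 1.571]]
[[0.0065, 0.0, 0.1339], [-0.0, 0.349, 0.0]]
[[0.4909, -0.0749, 0.0476], [-0.265, 0.272, 1.555]]
[-6.92416200e-01  3.58322770e-01  1.36065466e+00  1.09259635e-03
  1.41441031e+00 -6.92327506e-01]
```

The handle is still at x = 0.525, so the door is shut. The pen's axis is at about (0.450, 0.140). Next I move above the pen at the same height, tilted by 20°.

```bash
python3 - <<'E'
from h import *
rel([.450,.1405,.27],-90,20)
E
```

```text
[[0.4893, -0.0728, 0.0277], [-0.265, 0.272, 1.555]]
```

Emit:
apply_moves:
  targets:
    - [[0.06,-0.04,0],[0,0,0.12],120]
    - [[0.1,-0.07,0],[0,0,0.24],60]
    - [[0.13,-0.073,0],[0,0,0.36],0]
    - [[0.17,-0.073,0],[0,0,0.48],0]
    - [[0.21,-0.073,0],[0,0,0.6],0]
    - [[0.25,-0.073,0],[0,0,0.72],0]
    - [[0.29,-0.073,0],[0,0,0.84],0]
    - [[0.33,-0.073,0],[0,0,0.96],0]
    - [[0.37,-0.073,0],[0,0,1.08],0]
    - [[0.41,-0.073,0.01],[0,0,1.2],0]
    - [[0.45,-0.073,0.02],[0,0,1.32],0]
    - [[0.489,-0.073,0.0277],[-0.265,0.272,1.555],0]
    - [[0.489,-0.073,0.0277],[-0.265,0.272,1.555],0]
    - [[0.489,-0.073,0.0277],[-0.265,0.272,1.555],0]
    - [[0.489,-0.073,0.0277],[-0.265,0.272,1.555],0]
    - [[0.489,-0.073,0.0277],[-0.265,0.272,1.555],0]
    - [[0.489,-0.073,0.0277],[-0.265,0.272,1.555],0]
    - [[0.489,-0.073,0.0277],[-0.265,0.272,1.555],0]
    - [[0.489,-0.073,0.0277],[-0.265,0.272,1.555],0]
    - [[0.489,-0.073,0.0277],[-0.265,0.272,1.555],0]

```text
time: 7.78
position: [0.4558, 0.1411, 0.2517]
ee_rot: [0.985, -0.001, 0.171, -0.002]
ft_force: [-0.1, 0.4, -0.1]
width: 1.003
finger_force: 0.0
```

```bash
python3 - <<'E'
from h import *
s=status.get_state();print(s["joint_pos"],R.from_quat(s["ee_rot"]).as_matrix().round(3))
rel([.450,.1405,.27],-90,20);rel([.450,.1405,.115],-90,20)
c=imaging.read_camera("wrist");np.savez("w2.npz",**c);cv2.imwrite("pics/w2.png",c["image"])
E
```

```text
[ 0.2082376  -0.01770208  1.97331749 -0.08777144  0.84998699  1.82738304] [[ 0.941 -0.001  0.337]
 [-0.002 -1.     0.004]
 [ 0.337 -0.004 -0.941]]
[[0.0008, 0.0006, -0.0001], [-0.004, 0.005, -0.002]]
[[-0.0515, 0.0013, 0.1458], [-0.004, 0.005, -0.002]]
```

View pics/w2.png

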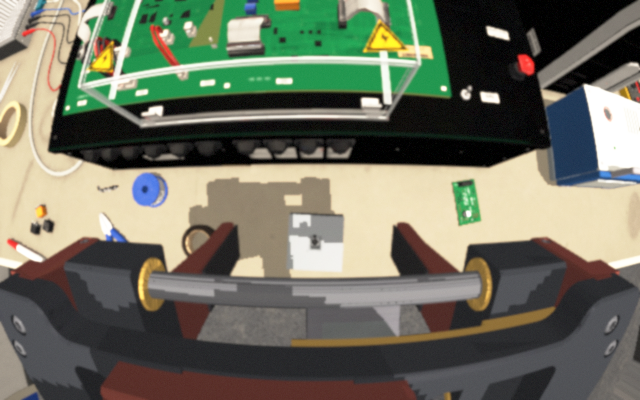

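The pen sits at about (315,242), between the open fingers, and the stand is clear. Descend and grip.

Emit:
apply_moves:
  targets:
    - [[-0.0125,0.0005,0.036],[0,0,0],0]
    - [[-0.0255,0.001,0.0725],[0,0,0],0]
    - [[-0.038,0.0013,0.109],[0,0,0],0]
    - [[-0.0515,0.0013,0.1458],[0,0,0],0]
    - [[-0.0515,0.0013,0.1458],[0,0,0],0]
    - [[-0.0515,0.0013,0.1458],[0,0,0],150]
    - [[-0.0515,0.0013,0.1458],[0,0,0],255]
    - [[-0.0515,0.0013,0.1458],[0,0,0],255]
    - [[-0.0515,0.0013,0.1458],[0,0,0],255]
    - [[-0.0515,0.0013,0.1458],[0,0,0],255]
    - [[-0.0515,0.0013,0.1458],[0,0,0],255]
    - [[-0.0515,0.0013,0.1458],[0,0,0],255]
    - [[-0.0515,0.0013,0.1458],[0,0,0],255]
    - [[-0.0515,0.0013,0.1458],[0,0,0],255]

```text
time: 9.0
position: [0.455, 0.141, 0.097]
ee_rot: [0.985, -0.0, 0.171, -0.002]
ft_force: [0.5, 0.4, -0.1]
width: 0.357
finger_force: 0.0
```

```bash
python3 - <<'E'
from h import *
s=status.get_state();Rm=R.from_quat(s["ee_rot"]);g=s["position"]-Rm.apply([0,0,.019]);print(g,s["ft_force"],s["joint_pos"])
rel([g[0],g[1],.30],-90,20)
E
```

```text
[0.44855497 0.14089515 0.11488436] [ 0.50446023  0.37053732 -0.07998853] [ 0.20812311  0.25070335  2.18392795 -0.1802101   0.37400459  1.93665464]
[[0.0626, -0.0008, -0.1742], [-0.004, 0.005, -0.002]]
```

Not closed yet; a few more rows, then lift 20 mm.

Emit:
apply_moves:
  targets:
    - [[0,0,0],[0,0,0],255]
    - [[0,0,0],[0,0,0],255]
    - [[0,0,0],[0,0,0],255]
    - [[0,0,0],[0,0,0],255]
    - [[0,0,0],[0,0,0],255]
    - [[0,0,0],[0,0,0],255]
    - [[0,0,0],[0,0,0],255]

```text
time: 9.58
position: [0.4549, 0.141, 0.0967]
ee_rot: [0.985, -0.0, 0.171, -0.002]
ft_force: [-0.7, 0.2, -1.2]
width: 0.097
finger_force: 30.0
```

Emit:
apply_moves:
  targets:
    - [[0.006,0,-0.017],[0,0,0],255]
    - [[0.012,0,-0.034],[0,0,0],255]
    - [[0.021,0,-0.058],[0,0,0],255]
    - [[0.031,0,-0.087],[0,0,0],255]
    - [[0.042,0,-0.116],[0,0,0],255]
    - [[0.052,0,-0.145],[0,0,0],255]
    - [[0.0626,0,-0.174],[0,0,0],255]
    - [[0.0626,0,-0.174],[0,0,0],255]
    - [[0.0626,0,-0.174],[0,0,0],255]
    - [[0.0626,0,-0.174],[0,0,0],255]

```text
time: 10.42
position: [0.4544, 0.1399, 0.2808]
ee_rot: [0.985, -0.0, 0.171, -0.002]
ft_force: [-0.1, 0.1, 0.2]
width: 0.093
finger_force: 30.0
```

```bash
python3 - <<'E'
from h import *
s=status.get_state();Rm=R.from_quat(s["ee_rot"]);g=s["position"]-Rm.apply([0,0,.019]);print(g,s["finger_force"],s["width"])
c=imaging.read_camera("side");np.savez("s3.npz",**c);T=c["T"];K=c["K"]
q=T[:3,:3].T@(np.array([.449,.141,.19])-T[:3,3]);u=int(K[0,2]+K[0,0]*q[0]/-q[2]);v=int(K[1,2]+K[1,1]*q[1]/q[2]);print(u,v)
a=cv2.resize(c["image"][v-70:v+30,u-40:u+40],None,fx=5,fy=5,interpolation=cv2.INTER_CUBIC)
c2=imaging.read_camera("wrist");np.savez("w3.npz",**c2)
b=cv2.resize(c2["image"][170:295,265:365],None,fx=4,fy=4,interpolation=cv2.INTER_CUBIC)
cv2.imwrite("pics/p3.png",np.hstack([a,b]))
E
```

```text
[0.44801493 0.13986399 0.2986823 ] 30.000617620535195 0.09287020515044742
339 198
```

View pics/p3.png

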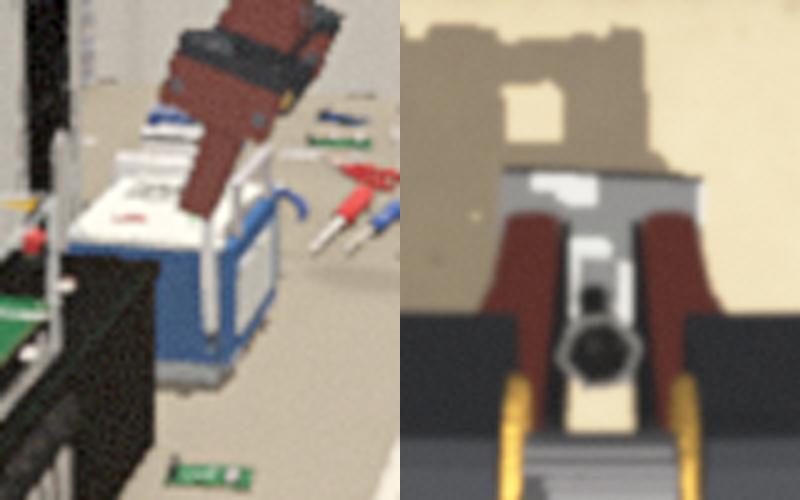

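The side crop shows the pen between the fingers with its tip at crop (211,345), full-frame (341,197). In the wrist crop the pen's end is centred between the fingers.

```bash
python3 - <<'E'
from h import *
c=dict(np.load("s3.npz"));T=c["T"];K=c["K"]
def cast(u,v,y):
    r=T[:3,:3]@[(u-K[0,2])/K[0,0],-(v-K[1,2])/K[1,1],-1];return T[:3,3]+r*(y-T[1,3])/r[1]
for a,b in((211,347),(207.5,225)): print(cast(299+(a-2)/5,128+(b-2)/5,.1395).round(4))
W=cloud(c)
m=(np.abs(W[...,0]-.445)<.025)&(np.abs(W[...,1]-.140)<.025)&(W[...,2]>.18)&(W[...,2]<.285)
for z in np.arange(.18,.285,.01):
    k=m&(W[...,2]>=z)&(W[...,2]<z+.01)
    if k.any(): print(round(z,3),k.sum(),np.round(np.median(W[k],0),4))
E
```

```text
[0.4444 0.1395 0.1962]
[0.4472 0.1395 0.2743]
0.19 1 [0.4472 0.1385 0.1955]
0.2 5 [0.4457 0.1419 0.2039]
0.21 11 [0.4453 0.1429 0.2151]
0.22 8 [0.4457 0.1448 0.2253]
0.23 11 [0.446  0.1447 0.2359]
0.24 8 [0.4466 0.142  0.2452]
0.25 10 [0.4468 0.1421 0.2547]
0.26 8 [0.4463 0.1446 0.2636]
0.27 5 [0.4489 0.1442 0.2743]
0.28 7 [0.4476 0.1534 0.2831]
```

```bash
python3 - <<'E'
from h import *
W=np.concatenate([cloud(dict(np.load(f))).reshape(-1,3) for f in("top.npz",)]);S=cloud(dict(np.load("side.npz"))).reshape(-1,3)
for nm,Q in(("top",W),("side",S)):
  for z0,z1 in((.15,.25),(.25,.3),(.3,.34),(.34,.36),(.36,.38),(.38,.4),(.4,.43),(.43,.6)):
    r=[]
    for y in np.arange(-.46,-.2,.04):
        k=Q[(Q[:,2]>z0)&(Q[:,2]<z1)&(Q[:,1]>y)&(Q[:,1]<y+.04)&(Q[:,0]>.56)&(Q[:,0]<.9)]
        r.append(round(float(np.percentile(k[:,0],2)),3) if len(k)>3 else None)
    print(nm,z0,r)
E
```

```text
top 0.15 [None, 0.696, 0.697, 0.701, 0.7, 0.696, None]
top 0.25 [None, None, None, None, 0.696, 0.696, None]
top 0.3 [None, None, None, None, None, 0.696, None]
top 0.34 [None, None, None, None, None, 0.697, None]
top 0.36 [0.72, 0.639, 0.639, None, 0.643, None, None]
top 0.38 [None, 0.638, 0.639, 0.641, 0.644, 0.65, None]
top 0.4 [None, 0.662, 0.663, 0.666, 0.669, 0.73, None]
top 0.43 [None, None, None, None, None, None, None]
side 0.15 [None, 0.697, 0.698, 0.702, 0.699, 0.7, None]
side 0.25 [0.699, 0.697, 0.702, 0.702, 0.701, 0.7, None]
side 0.3 [0.698, 0.696, 0.701, 0.701, 0.7, 0.699, None]
side 0.34 [0.754, 0.699, 0.701, 0.701, 0.7, 0.704, None]
side 0.36 [None, None, None, 0.707, 0.708, 0.683, None]
side 0.38 [None, 0.638, 0.638, 0.642, 0.642, 0.649, None]
side 0.4 [None, 0.656, 0.651, 0.663, 0.671, 0.699, None]
side 0.43 [None, None, None, None, None, None, None]
```

The lid's lip is at x≈0.64, z 0.37–0.41, and the wrist camera sits on the +x side. I'll add 10° of tilt to clear it; the pen then leans about 8°, which is fine.

```bash
python3 - <<'E'
from h import *
rel([.46,-.15,.31],-90,20);rel([.545,-.311,.31],-90,30)
E
```

```text
[[0.0166, 0.2897, -0.0085], [-0.004, 0.008, -0.002]]
[[0.1002, 0.4507, 0.0189], [-0.003, 0.183, -0.002]]
```

Emit:
apply_moves:
  targets:
    - [[0.002,0.025,-0.008],[0,0,0],255]
    - [[0.004,0.055,-0.0085],[0,0,0],255]
    - [[0.006,0.09,-0.0085],[0,0,0],255]
    - [[0.008,0.125,-0.0085],[0,0,0],255]
    - [[0.01,0.16,-0.0085],[0,0,0],255]
    - [[0.012,0.195,-0.0085],[0,0,0],255]
    - [[0.014,0.225,-0.0085],[0,0,0],255]
    - [[0.0155,0.26,-0.0085],[0,0,0],255]
    - [[0.0166,0.29,-0.0085],[0,0,0],255]
    - [[0.033,0.32,-0.003],[0,0.035,0],255]
    - [[0.05,0.35,0.002],[0,0.07,0],255]
    - [[0.067,0.385,0.008],[0,0.11,0],255]
    - [[0.084,0.42,0.013],[0,0.15,0],255]
    - [[0.1,0.45,0.019],[0,0.183,0],255]
    - [[0.1,0.45,0.019],[0,0.183,0],255]
    - [[0.1,0.45,0.019],[0,0.183,0],255]
    - [[0.1,0.45,0.019],[0,0.183,0],255]

```text
time: 11.93
position: [0.5545, -0.3088, 0.2932]
ee_rot: [0.966, -0.001, 0.259, -0.004]
ft_force: [-0.0, -0.2, -0.4]
width: 0.093
finger_force: 30.0
```

```bash
python3 - <<'E'
from h import *
s=status.get_state();Rm=R.from_quat(s["ee_rot"]);g=s["position"]-Rm.apply([0,0,.019]);print(g,s["ft_force"],s["joint_pos"],Rm.as_matrix()[:,2])
rel([.58,-.311,.265],-90,30);rel([.6086,-.311,.243],-90,30)
c=imaging.read_camera("wrist");np.savez("w4.npz",**c);a=c["image"][80:330,190:450]
d=imaging.read_camera("side");np.savez("s4.npz",**d);T=d["T"];K=d["K"]
q=T[:3,:3].T@(np.array([.56,-.311,.2])-T[:3,3]);u=int(K[0,2]+K[0,0]*q[0]/-q[2]);v=int(K[1,2]+K[1,1]*q[1]/q[2]);print(u,v)
b=d["image"][v-60:v+40,u-50:u+50]
cv2.imwrite("pics/p4.png",np.hstack([cv2.resize(a,(416,400)),cv2.resize(b,(380,400),interpolation=cv2.INTER_CUBIC)]))
E
```

```text
[ 0.54503038 -0.30892027  0.309673  ] [-0.02077167 -0.21039207 -0.40284898] [-0.85226999  0.16371186  1.73533331  0.48942182  0.94468294  0.49003095] [ 0.50014087  0.00675343 -0.86591772]
[[0.0079, 0.0026, 0.0562], [-0.007, -0.0, -0.004]]
[[0.0217, 0.0027, 0.0895], [-0.007, -0.0, -0.004]]
338 155
```

View pics/p4.png

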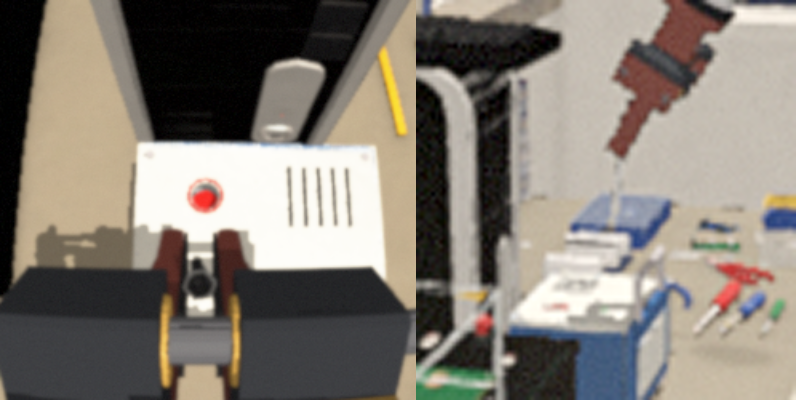

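The wrist crop shows the ring at crop (205,196) ahead of the pen, which is centred between the fingers. In the side crop the pen's tip is near (617,228), and the lid is well clear.

```bash
python3 - <<'E'
from h import *
c=dict(np.load("w4.npz"));T=c["T"];K=c["K"];hsv=cv2.cvtColor(c["image"],cv2.COLOR_BGR2HSV)
m=(((hsv[...,0]<8)|(hsv[...,0]>172))&(hsv[...,1]>110)&(hsv[...,2]>80)).astype(np.uint8);k=np.zeros_like(m);k[187:220,300:340]=1;m*=k
(x,y),r=cv2.minEnclosingCircle(cv2.findNonZero(m));d=np.array([x-K[0,2],y-K[1,2]]);n=np.hypot(*d);th=n/K[0,0]
ray=T[:3,:3]@[d[0]/n*np.sin(th),-d[1]/n*np.sin(th),-np.cos(th)];print(x,y,r,"hole",T[:3,3]+ray*(.125-T[2,3])/ray[2])
d=dict(np.load("s4.npz"));T=d["T"];K=d["K"]
r=T[:3,:3]@[(340.9-K[0,2])/K[0,0],-(152-K[1,2])/K[1,1],-1];print("tip",T[:3,3]+r*(-.309-T[1,3])/r[1])
W=cloud(d);g=(np.abs(W[...,0]-.56)<.03)&(np.abs(W[...,1]+.309)<.03)
for z in np.arange(.19,.3,.01):
    k=g&(W[...,2]>=z)&(W[...,2]<z+.01)
    if k.any(): print(round(z,3),k.sum(),np.round(np.median(W[k],0),4))
E
```

```text
318.0 202.0 10.198139190673828 hole [ 0.62278068 -0.31055302  0.125     ]
tip [ 0.5512806  -0.309       0.21612412]
0.21 1 [ 0.5586 -0.3063  0.2164]
0.22 5 [ 0.5596 -0.3039  0.2238]
0.23 4 [ 0.5561 -0.3052  0.2356]
0.24 5 [ 0.5568 -0.304   0.2458]
0.25 5 [ 0.554  -0.3037  0.2551]
0.26 4 [ 0.5529 -0.3058  0.2645]
0.27 6 [ 0.5521 -0.3053  0.2751]
0.28 4 [ 0.55   -0.305   0.2857]
0.29 9 [ 0.548  -0.294   0.2964]
```

Hole at (0.6228, −0.3105), which agrees with the earlier reading, and the tip prediction holds. I move to hover with the tip about 10 mm above the hole.

Emit:
apply_moves:
  targets:
    - [[0.003,0.001,0.019],[-0.002,0,-0.001],255]
    - [[0.005,0.002,0.037],[-0.005,0,-0.003],255]
    - [[0.008,0.0022,0.056],[-0.007,0,-0.004],255]
    - [[0.015,0.0022,0.073],[-0.007,0,-0.004],255]
    - [[0.0224,0.0022,0.09],[-0.007,0,-0.004],255]
    - [[0.0224,0.0022,0.09],[-0.007,0,-0.004],255]
    - [[0.0224,0.0022,0.09],[-0.007,0,-0.004],255]
    - [[0.0224,0.0022,0.09],[-0.007,0,-0.004],255]

```text
time: 12.7
position: [0.62, -0.3108, 0.2294]
ee_rot: [0.965, 0.001, 0.26, 0.002]
ft_force: [-0.3, -0.3, -0.4]
width: 0.096
finger_force: 30.0
```

```bash
python3 - <<'E'
from h import *
s=status.get_state();Rm=R.from_quat(s["ee_rot"]);g=s["position"]-Rm.apply([0,0,.019]);print(g,s["ft_force"])
rel([.6094,-.3105,.2015],-90,30)
d=imaging.read_camera("side");W=cloud(d);m=(np.abs(W[...,0]-.618)<.03)&(np.abs(W[...,1]+.309)<.03)
for z in np.arange(.13,.24,.012):
    k=m&(W[...,2]>=z)&(W[...,2]<z+.012)
    if k.any(): print(round(z,3),k.sum(),np.round(np.median(W[k],0),4))
E
```

```text
[ 0.61043048 -0.31078776  0.24582987] [-0.30472167 -0.31784249 -0.39204982]
[[-0.0233, -0.0005, 0.0378], [0.003, -0.003, 0.003]]
0.142 3 [ 0.6267 -0.3069  0.1501]
0.154 5 [ 0.6278 -0.3099  0.1593]
0.166 6 [ 0.622  -0.3085  0.1726]
0.178 5 [ 0.6216 -0.3106  0.1858]
0.19 5 [ 0.6202 -0.3059  0.1956]
0.202 6 [ 0.6172 -0.3085  0.2071]
0.214 4 [ 0.6171 -0.3093  0.2182]
0.226 13 [ 0.6155 -0.3006  0.232 ]
0.238 21 [ 0.6124 -0.3006  0.2434]
```

Emit:
apply_moves:
  targets:
    - [[-0.005,-0.0005,0.006],[0,0,0],255]
    - [[-0.0085,-0.0005,0.0125],[0,0,0],255]
    - [[-0.012,-0.0005,0.019],[0,0,0],255]
    - [[-0.0155,-0.0005,0.025],[0,0,0],255]
    - [[-0.019,-0.0005,0.031],[0,0,0],255]
    - [[-0.0215,-0.0005,0.0355],[0,0,0],255]
    - [[-0.0233,-0.0005,0.0378],[0,0,0],255]
    - [[-0.0233,-0.0005,0.0378],[0,0,0],255]
    - [[-0.0233,-0.0005,0.0378],[0,0,0],255]

```text
time: 13.5
position: [0.6194, -0.3117, 0.1847]
ee_rot: [0.965, 0.0, 0.261, 0.002]
ft_force: [-1.9, 0.5, 3.5]
width: 0.095
finger_force: 30.0
```

```bash
python3 - <<'E'
from h import *
s=status.get_state();Rm=R.from_quat(s["ee_rot"]);g=s["position"]-Rm.apply([0,0,.019]);print(g,s["ft_force"],s["moment"],s["finger_force"])
d=imaging.read_camera("side");T=d["T"];K=d["K"]
q=T[:3,:3].T@(np.array([.62,-.311,.15])-T[:3,3]);u=int(K[0,2]+K[0,0]*q[0]/-q[2]);v=int(K[1,2]+K[1,1]*q[1]/q[2])
w=imaging.read_camera("wrist")["image"][130:330,210:430]
cv2.imwrite("pics/p5.png",np.hstack([cv2.resize(d["image"][v-40:v+30,u-35:u+35],(400,400),interpolation=2),cv2.resize(w,(400,400),interpolation=2)]))
E
```

```text
[ 0.60981117 -0.31159676  0.20115547] [-1.92306341  0.47700766  3.45255999] [0.18550278 0.1383679  0.10722959] 29.985954570584
```

View pics/p5.png

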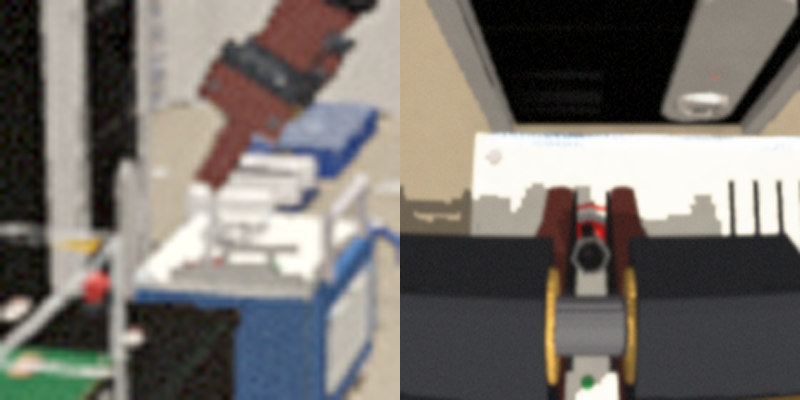

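The wrist view shows the pen going into the red ring, and the force is about 4 N upward. Press 4 mm further.

Emit:
apply_moves:
  targets:
    - [[-0.001,0,0.0018],[0,0,0],255]
    - [[-0.002,0,0.0035],[0,0,0],255]
    - [[-0.002,0,0.0035],[0,0,0],255]
    - [[-0.002,0,0.0035],[0,0,0],255]
    - [[-0.002,0,0.0035],[0,0,0],255]

```text
time: 14.02
position: [0.62, -0.312, 0.1822]
ee_rot: [0.965, 0.0, 0.262, 0.002]
ft_force: [-2.8, 1.8, 10.4]
width: 0.091
finger_force: 30.0
```

```bash
python3 - <<'E'
from h import *
s=status.get_state();Rm=R.from_quat(s["ee_rot"]);g=s["position"]-Rm.apply([0,0,.019]);print(g,s["ft_force"],s["finger_force"])
E
```

```text
[ 0.61041922 -0.31195159  0.19854937] [-2.83513173  1.79286794 10.35031601] 29.96900268830359
```

Emit:
apply_moves:
  targets:
    - [[0,0,0],[0,0,0],255]
    - [[0,0,0],[0,0,0],255]
    - [[0,0,0],[0,0,0],255]
    - [[0,0,0],[0,0,0],255]
    - [[0,0,0],[0,0,0],255]
    - [[0,0,0],[0,0,0],255]

```text
time: 14.52
position: [0.62, -0.312, 0.1821]
ee_rot: [0.965, 0.0, 0.262, 0.002]
ft_force: [-2.6, 2.1, 10.4]
width: 0.096
finger_force: 30.0
```

```bash
python3 - <<'E'
from h import *
d=imaging.read_camera("side");W=cloud(d);Z=W[...,2]
m=(np.abs(W[...,0]-.525)<.06)&(np.abs(W[...,1]+.348)<.07)&(Z>.155)&(Z<.185);print("handle",m.sum(),np.nanmedian(W[m],0))
m=(np.abs(W[...,0]-.618)<.02)&(np.abs(W[...,1]+.309)<.02)
for z in np.arange(.13,.19,.012):
    k=m&(Z>=z)&(Z<z+.012)
    if k.any(): print(round(z,3),k.sum(),np.round(np.median(W[k],0),4))
E
```

```text
handle 32 [ 0.52493278 -0.33657024  0.17027665]
0.13 5 [ 0.6221 -0.3059  0.1357]
0.142 4 [ 0.6173 -0.3054  0.1504]
0.154 6 [ 0.6166 -0.3102  0.1595]
0.166 4 [ 0.6161 -0.3087  0.1716]
0.178 13 [ 0.6154 -0.2986  0.1867]
```

The force is steady at 10 N, the door is shut, and the pen is in the hole near upright. I'm handing in the job.

```bash
python3 -c "
from station import manip
print(manip.close_job())"
```

```text
the job is handed in; nothing more can be done
None
```

I opened the door to about 64°, shut it and let go. The pen is still gripped, with its point through the hole, pressing the button with about 10 N. I've handed the job in at about 14.5 s; it gave no verdict back, and I judged the button fully down from the force and tip height, not from a direct reading.

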